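# Top up the warming bath: work the rack lift through its zigzag gate

## Robot

A 6-joint arm with a two-finger parallel gripper is mounted at the origin on the work surface. World frame = base frame: x ahead of the robot, y to its left, z up, the work surface at z = 0. Lengths are in m, angles in rad, forces in N, time in s.
With the tool pointing down it reaches from about 0.35 to 0.875 m from the base axis. Payload 4.2 kg.
Tool frame: the origin (TCP) lies midway between the tips of the shut fingers; the grasp point (between the pads) lies arm.tcp_to_grasp behind it (arm.tcp_to_grasp is the distance from the TCP to the grasp point, in m); z points along the fingers, y is the line along which they close (so a half turn about z gives the same grasp; the last joint's range is limited). The gripper opens to 85 mm and grips with 20 to 120 N. Pads are 22 mm wide; open, the fingers measure 114 mm over their backs; the gripper's body (76 mm by 85 mm) begins 54 mm behind the grasp point. The pads swing forward as they close: fully open they stand 13 mm farther back than shut.
Start: joints at [-0.931, 0.385, 0.008, 0, -1.194, -0.259], TCP at [0.232, -0.58, 0.207] pointing down, gripper open.
Joint ranges: [-3.14, 3.14], [-1.21, 2.06], [-1.07, 1.41], [-3.16, 2.05], [-2.99, -0.16], [-3.1, 3.1]. Speed limits (rad/s): [2.79, 2.79, 3.14, 3.14, 3.14, 3.14].

## Interface

Orientations are given as a unit quaternion [x, y, z, w].
In Python, from workcell import arm, fingers, planner, status, optics, workorder gives the robot as it stands. Calls block until the motion is done:
- arm.movep(position, orientation): joint-space move of the TCP to a pose.
- arm.servo_line(position, attitude=None, vel=0.15): straight line of the TCP; attitude=None keeps the orientation; vel is the mean speed in m/s.
- arm.move_joints(angles): joint-space move.
- fingers.set_gripper(opening, grasp_force=None): finger opening in m; grasp_force is the grip in N (None keeps the last); returns when the fingers have stopped.
- arm.pause(seconds).
- planner.inverse_kinematics(position, orientation): joint angles nearest the present ones, or None.
- status.state(): the state.
- optics.capture(name): name is "side" or "top"; returns a dict with "frame" (384x512x3 uint8, red, green, blue), "vfov" (degrees; the focal length in pixels is half the picture's height over the tangent of half this angle, whatever the lens; pixels are square), "cx", "cy" (the principal point, pixels), "R" (3x3) and "t" (3): a world point X has camera coordinates R X + t. Camera axes: x right, y down, z forward; pixel columns grow to the right and rows downward; lengths in m; the calibration is good to about 2 mm. A picture is of the moment at which its call begins. There is no depth.
A pose or a line that the arm cannot do raises arm.Unreachable and nothing moves.
- workorder.finish_job(): hands the job in; it is judged then, once.
The state is a dict: "time": time; "q": joint angles; "joint_vel": joint speeds; "joint_torque": joint torques, N m; "eef_pos": TCP position; "tool_rot": TCP orientation; "contact_force": force on the tool from outside, world axes, zero at the start; "moment": the same for the moment, N m; "opening": finger opening in m; "grip_force": force on a finger pad.
Only numpy, scipy, OpenCV 4.12 (cv2) and the standard library are available. Lean on these libraries where they do the work, as an engineer would, in place of code of your own. Each camera call takes 0.05 s, during which the arm holds its last target. There are 200 camera calls.

## Task

Raise the bath's jar rack by working its lever through the zigzag gate from the low notch (blue dot) right into the high notch (yellow dot), then stand spare jars from the tray upright in all the empty pockets, fully down. When every pocket is filled, work the lever back through the gate right into the low notch so that the full rack is lowered. Leave the jars already in the rack in their pockets, any leftover spares in the tray, and the tip box and wash bottle where they are.

Things in the scene. Friction and masses are not known exactly. Their poses are not given: they have to be found in the camera images.
- bath: dry warming bath, stainless-steel housing 220 (x) x 378 (y) x 120 mm, fixed; origin at the centre of its underside. Its x axis points away from the robot, y to the robot's left (yaw within 0.2), z up. Jar well centred at y = -40 mm; bright gate plate (top at 124 mm) with the lever at y = +136 mm. Deck at 120 mm. Lever at the blue dot: rack down; at the yellow dot: rack 60 mm up
- lever_knob (a point): centre of the lever's 36 mm black ball knob, 175 mm up a 10 mm stem from the pivot at (0, 136, 35) mm in the bath's frame. The gate's channel, 14 mm wide, 82 mm above the pivot, runs from the low notch (blue dot, far right): 22 mm to +y, 28 to -x, 22 to -y, 28 to -x, 22 to +y into the high notch (yellow dot, near left). Teeth block shorter ways. The knob moves about 2.1 times these
- lever_fore (a joint): lean of the lever along the bath's x, rad: 0 = far end (low notch), 0.329 = upright (middle crossing), 0.658 = near end (high notch); grows as the knob is pulled towards the robot and raises the rack in proportion. The lever stays where it is left and takes 2 to 6 N at the knob. The stem has 2 mm of play in the channel, 4 mm at the knob
- lever_side (a joint): lean across the gate, rad: 0 = right leg (bath -y), as in the low notch; 0.253 = left leg (+y), as in the high notch. It turns inside lever_fore. Knob in the bath's frame, mm, with a = 0.329 - lever_fore, b = lever_side - 0.126: x = 175 sin a cos b, y = 136 + 175 sin b, z = 35 + 175 cos a cos b
- pocket0 (a point): pocket 0 of the steel lift rack (x = -33, y = -120 mm in the bath's frame): the point on the rack's floor where the centre of a seated jar's underside rests, 25 mm above the bench with the rack down, 85 mm with it up. A 59 mm round hole in a plate whose top is 30 mm above this floor; a jar in it stands 40 mm out of the plate
- pocket1 (a point): pocket 1 of the steel lift rack (x = -33, y = -40 mm in the bath's frame): the point on the rack's floor where the centre of a seated jar's underside rests, 25 mm above the bench with the rack down, 85 mm with it up. A 59 mm round hole in a plate whose top is 30 mm above this floor; a jar in it stands 40 mm out of the plate
- pocket2 (a point): pocket 2 of the steel lift rack (x = -33, y = 40 mm in the bath's frame): the point on the rack's floor where the centre of a seated jar's underside rests, 25 mm above the bench with the rack down, 85 mm with it up. A 59 mm round hole in a plate whose top is 30 mm above this floor; a jar in it stands 40 mm out of the plate
- pocket3 (a point): pocket 3 of the steel lift rack (x = 33, y = -120 mm in the bath's frame): the point on the rack's floor where the centre of a seated jar's underside rests, 25 mm above the bench with the rack down, 85 mm with it up. A 59 mm round hole in a plate whose top is 30 mm above this floor; a jar in it stands 40 mm out of the plate
- pocket4 (a point): pocket 4 of the steel lift rack (x = 33, y = -40 mm in the bath's frame): the point on the rack's floor where the centre of a seated jar's underside rests, 25 mm above the bench with the rack down, 85 mm with it up. A 59 mm round hole in a plate whose top is 30 mm above this floor; a jar in it stands 40 mm out of the plate
- pocket5 (a point): pocket 5 of the steel lift rack (x = 33, y = 40 mm in the bath's frame): the point on the rack's floor where the centre of a seated jar's underside rests, 25 mm above the bench with the rack down, 85 mm with it up. A 59 mm round hole in a plate whose top is 30 mm above this floor; a jar in it stands 40 mm out of the plate
- loaded0: sample jar, a white cylinder 52 mm in diameter and 70 mm tall with a blue screw cap of the same width on its top 21 mm, 70 to 130 g; origin at the centre of its underside, z up its axis. Already stands in pocket 0, or is absent (then pocket 0 is empty).
- loaded1: sample jar, a white cylinder 52 mm in diameter and 70 mm tall with a blue screw cap of the same width on its top 21 mm, 70 to 130 g; origin at the centre of its underside, z up its axis. Already stands in pocket 1, or is absent (then pocket 1 is empty).
- loaded2: sample jar, a white cylinder 52 mm in diameter and 70 mm tall with a blue screw cap of the same width on its top 21 mm, 70 to 130 g; origin at the centre of its underside, z up its axis. Already stands in pocket 2, or is absent (then pocket 2 is empty).
- loaded3: sample jar, a white cylinder 52 mm in diameter and 70 mm tall with a blue screw cap of the same width on its top 21 mm, 70 to 130 g; origin at the centre of its underside, z up its axis. Already stands in pocket 3, or is absent (then pocket 3 is empty).
- loaded4: sample jar, a white cylinder 52 mm in diameter and 70 mm tall with a blue screw cap of the same width on its top 21 mm, 70 to 130 g; origin at the centre of its underside, z up its axis. Already stands in pocket 4, or is absent (then pocket 4 is empty).
- loaded5: sample jar, a white cylinder 52 mm in diameter and 70 mm tall with a blue screw cap of the same width on its top 21 mm, 70 to 130 g; origin at the centre of its underside, z up its axis. Already stands in pocket 5, or is absent (then pocket 5 is empty).
- spare0: sample jar, a white cylinder 52 mm in diameter and 70 mm tall with a blue screw cap of the same width on its top 21 mm, 70 to 130 g; origin at the centre of its underside, z up its axis. A spare, standing upright on the tray at the start.
- spare1: sample jar, a white cylinder 52 mm in diameter and 70 mm tall with a blue screw cap of the same width on its top 21 mm, 70 to 130 g; origin at the centre of its underside, z up its axis. A spare, standing upright on the tray at the start.
- spare2: sample jar, a white cylinder 52 mm in diameter and 70 mm tall with a blue screw cap of the same width on its top 21 mm, 70 to 130 g; origin at the centre of its underside, z up its axis. A spare, standing upright on the tray at the start.
- spare3: sample jar, a white cylinder 52 mm in diameter and 70 mm tall with a blue screw cap of the same width on its top 21 mm, 70 to 130 g; origin at the centre of its underside, z up its axis. A spare, standing upright on the tray at the start.
- spare4: sample jar, a white cylinder 52 mm in diameter and 70 mm tall with a blue screw cap of the same width on its top 21 mm, 70 to 130 g; origin at the centre of its underside, z up its axis. A spare, standing upright on the tray at the start.
- tray: shallow aluminium tray, 230 (x) x 330 (y) mm with a rim 14 mm high, fixed to the bench; origin at the centre of its underside, its floor 4 mm above the bench
- tip_box: bystander: blue box of pipette tips with a white lid, 85 x 122 x 70 mm; origin at the centre of its underside
- wash_bottle: bystander: white bottle with a red cap, 64 mm in diameter, 150 mm tall; origin at the centre of its underside
Not all that is in view belongs to the job. What is shaped like the spare2 but green is not meant. What is shaped like the spare3 but orange is not meant.

How it is judged:
On the way, in this order (a step that is already met when the one before it is completed fails the run):
1. the lever is in the high notch and the rack is up (value of joint lever_fore above 0.6 rad and value of joint lever_side above 0.17 rad and height (world z) of pocket0 above 0.079 m), for 0.2 s.
2. with the rack still up and the lever in its high notch, every pocket holds a jar, fully down (all of step 1 and distance between any of loaded0, spare0, spare1, spare2, spare3, spare4 and pocket0 below 0.01 m and distance between any of loaded1, spare0, spare1, spare2, spare3, spare4 and pocket1 below 0.01 m and distance between any of loaded2, spare0, spare1, spare2, spare3, spare4 and pocket2 below 0.01 m and distance between any of loaded3, spare0, spare1, spare2, spare3, spare4 and pocket3 below 0.01 m and distance between any of loaded4, spare0, spare1, spare2, spare3, spare4 and pocket4 below 0.01 m and distance between any of loaded5, spare0, spare1, spare2, spare3, spare4 and pocket5 below 0.01 m), for 0.2 s.
3. the lever is back in the low notch and the full rack is down (value of joint lever_fore below 0.06 rad and value of joint lever_side below 0.08 rad and height (world z) of pocket0 below 0.032 m and distance between any of loaded0, spare0, spare1, spare2, spare3, spare4 and pocket0 below 0.01 m and distance between any of loaded1, spare0, spare1, spare2, spare3, spare4 and pocket1 below 0.01 m and distance between any of loaded2, spare0, spare1, spare2, spare3, spare4 and pocket2 below 0.01 m and distance between any of loaded3, spare0, spare1, spare2, spare3, spare4 and pocket3 below 0.01 m and distance between any of loaded4, spare0, spare1, spare2, spare3, spare4 and pocket4 below 0.01 m and distance between any of loaded5, spare0, spare1, spare2, spare3, spare4 and pocket5 below 0.01 m), for 0.2 s.
At the end, for the whole second after the job is handed in: The lever is in its low notch (lever_fore below 0.06, lever_side below 0.08) with the rack down (within 7 mm); every pocket holds a jar whose underside centre is within 10 mm of the pocket's seat; every spare is either in a pocket or within the tray (all of step 3 and ((x of spare0 in the frame of tray between -0.125 and 0.125 m and y of spare0 in the frame of tray between -0.17 and 0.17 m) or distance between spare0 and pocket0 below 0.01 m or distance between spare0 and pocket1 below 0.01 m or distance between spare0 and pocket2 below 0.01 m or distance between spare0 and pocket3 below 0.01 m or distance between spare0 and pocket4 below 0.01 m or distance between spare0 and pocket5 below 0.01 m) and ((x of spare1 in the frame of tray between -0.125 and 0.125 m and y of spare1 in the frame of tray between -0.17 and 0.17 m) or distance between spare1 and pocket0 below 0.01 m or distance between spare1 and pocket1 below 0.01 m or distance between spare1 and pocket2 below 0.01 m or distance between spare1 and pocket3 below 0.01 m or distance between spare1 and pocket4 below 0.01 m or distance between spare1 and pocket5 below 0.01 m) and ((x of spare2 in the frame of tray between -0.125 and 0.125 m and y of spare2 in the frame of tray between -0.17 and 0.17 m) or distance between spare2 and pocket0 below 0.01 m or distance between spare2 and pocket1 below 0.01 m or distance between spare2 and pocket2 below 0.01 m or distance between spare2 and pocket3 below 0.01 m or distance between spare2 and pocket4 below 0.01 m or distance between spare2 and pocket5 below 0.01 m) and ((x of spare3 in the frame of tray between -0.125 and 0.125 m and y of spare3 in the frame of tray between -0.17 and 0.17 m) or distance between spare3 and pocket0 below 0.01 m or distance between spare3 and pocket1 below 0.01 m or distance between spare3 and pocket2 below 0.01 m or distance between spare3 and pocket3 below 0.01 m or distance between spare3 and pocket4 below 0.01 m or distance between spare3 and pocket5 below 0.01 m) and ((x of spare4 in the frame of tray between -0.125 and 0.125 m and y of spare4 in the frame of tray between -0.17 and 0.17 m) or distance between spare4 and pocket0 below 0.01 m or distance between spare4 and pocket1 below 0.01 m or distance between spare4 and pocket2 below 0.01 m or distance between spare4 and pocket3 below 0.01 m or distance between spare4 and pocket4 below 0.01 m or distance between spare4 and pocket5 below 0.01 m)); the robot touches nothing.
It fails at once if a jar that was already in the rack is taken out of its pocket (horizontal distance between loaded0 and pocket0 above 0.02 m or horizontal distance between loaded1 and pocket1 above 0.02 m or horizontal distance between loaded2 and pocket2 above 0.02 m or horizontal distance between loaded3 and pocket3 above 0.02 m or horizontal distance between loaded4 and pocket4 above 0.02 m or horizontal distance between loaded5 and pocket5 above 0.02 m or z of loaded0 in the frame of pocket0 above 0.04 m or z of loaded1 in the frame of pocket1 above 0.04 m or z of loaded2 in the frame of pocket2 above 0.04 m or z of loaded3 in the frame of pocket3 above 0.04 m or z of loaded4 in the frame of pocket4 above 0.04 m or z of loaded5 in the frame of pocket5 above 0.04 m).
It fails at once if a bystander is moved by more than 30 mm (distance of any of tip_box, wash_bottle from where it was at the start of the episode above 0.03 m).
Of loaded0, loaded1, loaded2, loaded3, loaded4, loaded5 only 1 to 3 are there at a start; the rules pass over those that are not, and their reading is None.
At some moment in a run one of spare0, spare1, spare2, spare3, spare4 may be knocked a few centimetres aside while the robot is not near it.
It also fails if it takes over 210 s, if anything falls off the work surface, if the arm or the gripper's body presses on something with over 40 N, if the wrist force passes 120 N, or if a joint passes its speed limit or range.

## Working session

There is one attempt and no reset: what is moved stays moved. The work goes in short steps, each a Python script; the robot and the scene stay as the last script left them, time stands still between calls to the robot, and variables do not carry over. Pictures are saved under pics/ and viewed, at most 14 in all, crops included, and the job is handed in when it is done.

```bash
mkdir -p pics; ls; python3 - <<'E'
from workcell import arm, fingers, planner, status, optics, workorder
import cv2,numpy as np
for n in("side","top"):
    c=optics.capture(n); cv2.imwrite(f"pics/{n}0.png",cv2.resize(c["frame"][:,:,::-1],(800,600)))
    R=np.array(c["R"]);print(n,c["vfov"],c["cx"],c["cy"],R.round(3).tolist(),"cam pos",(-R.T@np.array(c["t"])).round(3))
print(arm.tcp_to_grasp); print(status.state())
E
```

```text
pics
side 52.984915355971715 255.7602996150292 187.44892602833434 [[-0.963, -0.271, -0.007], [-0.128, 0.48, -0.868], [0.238, -0.835, -0.496]] cam pos [0.289 0.859 0.701]
top 50.10951604474516 255.6809205917319 187.87263807653588 [[-0.014, -1.0, 0.013], [-0.996, 0.013, -0.093], [0.093, -0.014, -0.996]] cam pos [ 0.416 -0.056  1.306]
0.0187
{'time': 0.1, 'q': array([-9.31351158e-01,  3.85487055e-01,  6.74340663e-03, -4.37107963e-04,
       -1.19401079e+00, -2.58588635e-01]), 'joint_vel': array([ 0.00084487, -0.00123239,  0.00241528,  0.00081581,  0.00061416,
        0.00041585]), 'joint_torque': array([ 3.01748842e-04, -3.93317127e+01,  1.88929510e+01,  4.19799015e+00,
       -2.57104533e-03,  1.00559356e-05]), 'eef_pos': array([ 0.23211065, -0.57967431,  0.20571878]), 'tool_rot': array([-1.89200188e-01,  9.81938027e-01,  9.70187644e-04, -2.41981695e-04]), 'contact_force': array([ 0.51203645, -0.19945232,  0.20152587]), 'moment': array([ 0.01783849, -0.02807519,  0.00863668]), 'grip_force': 0.0, 'opening': 0.08549196828899067}
```

View pics/top0.png

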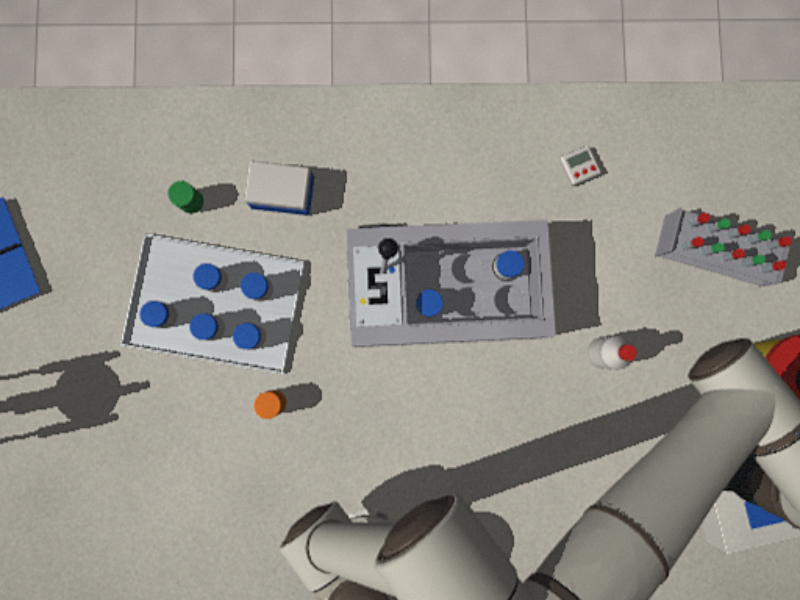

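View pics/side0.png

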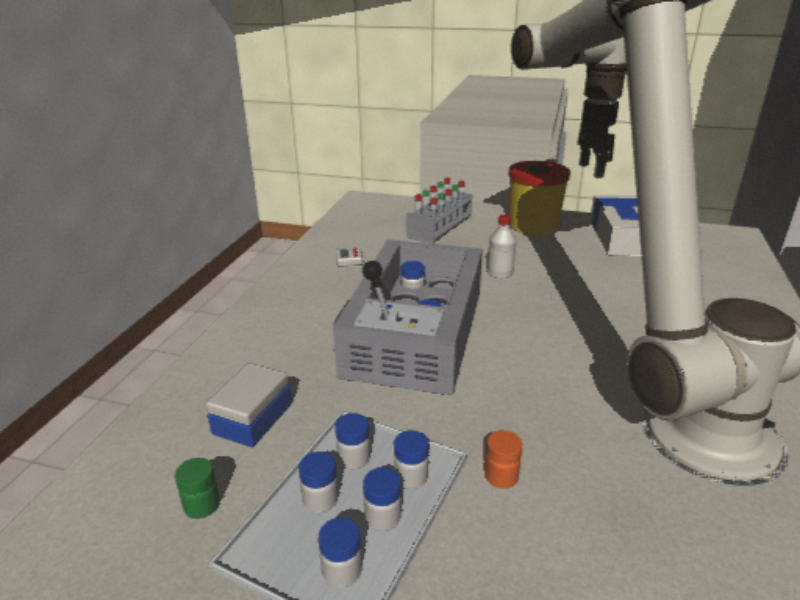

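```bash
cat > h.py <<'E'
from workcell import arm, fingers, planner, status, optics, workorder
import cv2,numpy as np
def cap(n):
    c=optics.capture(n); c["R"]=np.array(c["R"]);c["t"]=np.array(c["t"]); c["f"]=192/np.tan(np.radians(c["vfov"])/2); return c
def ray(c,u,v):
    d=c["R"].T@np.array([(u-c["cx"])/c["f"],(v-c["cy"])/c["f"],1]); return -c["R"].T@c["t"],d
def onz(c,u,v,z):
    o,d=ray(c,u,v); return o+d*(z-o[2])/d[2]
def tri(ra,rb):
    (o1,d1),(o2,d2)=ra,rb
    s=np.linalg.lstsq(np.c_[d1,-d2],o2-o1,rcond=None)[0]; p,q=o1+d1*s[0],o2+d2*s[1]; return (p+q)/2,np.linalg.norm(p-q)
def blobs(m,lo,hi):
    n,_,s,c=cv2.connectedComponentsWithStats(m.astype(np.uint8)); return [(c[i],s[i]) for i in range(1,n) if lo<=s[i][4]<=hi]
def hsv(c): return cv2.cvtColor(c["frame"],cv2.COLOR_RGB2HSV)
def blue(c):
    h=hsv(c); return cv2.morphologyEx(((abs(h[...,0].astype(int)-110)<12)&(h[...,1]>150)&(h[...,2]>70)).astype(np.uint8),cv2.MORPH_OPEN,np.ones((3,3)))
E
python3 - <<'E'
from h import *
c=cap("top")
for (u,v),s in blobs(blue(c),60,500): print("blue",(u*800/512).round(),(v*800/512).round(),s, "tray",onz(c,u,v,.074)[:2].round(4),"rack",onz(c,u,v,.095)[:2].round(4))
h=hsv(c)
for (u,v),s in blobs((h[...,2]<45),60,400): print("dark",u.round(1),v.round(1),s)
cr=c["frame"][130:235,210:370,::-1]
cv2.imwrite("pics/bath.png",cv2.resize(cr,None,fx=5,fy=5,interpolation=cv2.INTER_CUBIC))
s=cap("side"); np.save("s.npy",s,allow_pickle=True); np.save("t.npy",c,allow_pickle=True)
h=hsv(s)
for (u,v),st in blobs((h[...,2]<45),60,400): print("dark side",u.round(1),v.round(1),st)
E
```

```text
blue 6.0 227.0 [  0 127  13  33 251] tray [0.6696 0.6845] rack [0.6653 0.6719]
blue 510.0 263.0 [318 161  17  16 223] tray [ 0.588 -0.288] rack [ 0.5851 -0.284 ]
blue 206.0 276.0 [124 169  17  16 211] tray [0.5705 0.2981] rack [0.5679 0.2921]
blue 253.0 285.0 [154 175  17  16 219] tray [0.5518 0.2076] rack [0.5495 0.2031]
blue 430.0 302.0 [270 185  13  17 189] tray [ 0.5144 -0.1327] rack [ 0.5127 -0.1314]
blue 153.0 313.0 [ 90 193  17  16 215] tray [0.4994 0.3986] rack [0.498  0.3908]
blue 203.0 326.0 [122 201  17  16 221] tray [0.4744 0.3035] rack [0.4734 0.2974]
blue 246.0 335.0 [150 207  16  16 219] tray [0.455  0.2211] rack [0.4544 0.2164]
blue 760.0 516.0 [478 322  22  16 203] tray [ 0.1033 -0.7453] rack [ 0.1087 -0.7335]
dark 248.2 158.6 [243 153  12  13 105]
dark 282.2 322.7 [273 318  18  13 103]
dark 349.4 371.8 [338 366  32  18 112]
dark side 393.5 11.3 [389   0  11  21  70]
dark side 400.8 5.6 [396   0  16  13  79]
dark side 332.2 33.8 [328  20  12  24 138]
dark side 500.1 61.1 [493  53  16  19  62]
dark side 345.0 107.5 [338 105  15   6  71]
dark side 239.6 176.1 [233 168  11  15  66]
dark side 408.4 244.9 [403 226  20  37 131]
```

View pics/bath.png

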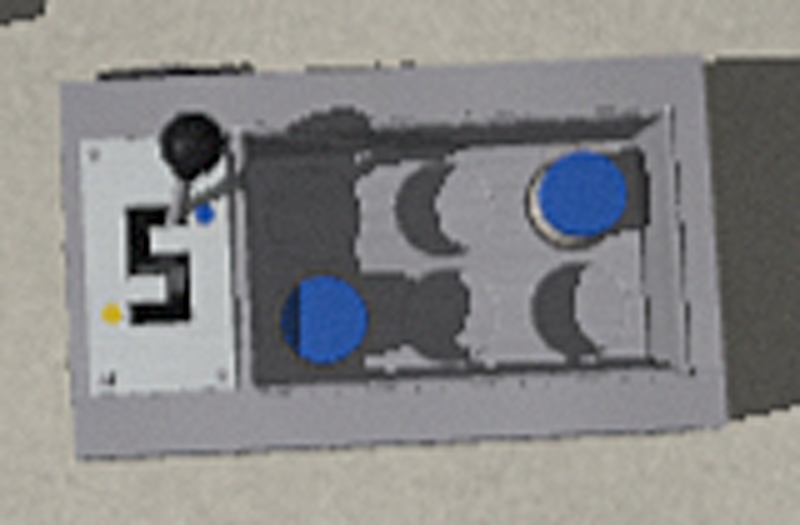

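Top crop: bath deck corners at crop px (62,83), (700,56), (726,425), (78,458); black knob (192,147) at the blue-dot low notch; jars stand in pocket 2 (323,320) and pocket 3 (585,195), so pockets 0, 1, 4, 5 are empty. Lookalikes (in the 800 px top view): five blue-capped jars in the tray at (206,276), (253,285), (153,313), (203,326), (246,335) are the spares; green (185,195) and orange (268,405) jars outside the tray are not.

```bash
python3 - <<'E'
from h import *
c=np.load("t.npy",allow_pickle=True).item(); s=np.load("s.npy",allow_pickle=True).item()
W=[];
for x,y in[(62,83),(700,56),(726,425),(78,458)]: W.append(onz(c,210+x/5-.4,130+y/5-.4,.12)[:2])
W=np.array(W); L=np.array([(.11,.189),(.11,-.189),(-.11,-.189),(-.11,.189)])
a=W-W.mean(0); yaw=np.arctan2((L[:,0]*a[:,1]-L[:,1]*a[:,0]).sum(),(L*a).sum()); R=np.array([[np.cos(yaw),-np.sin(yaw)],[np.sin(yaw),np.cos(yaw)]])
print("bath",W.mean(0),yaw,"resid",(W-W.mean(0)-L@R.T).round(4).tolist())
B=lambda x,y:(W.mean(0)+R@np.array([x,y])).round(4)
print("p2",B(-.033,.04),"p3",B(.033,-.12),"knob",B(.056,.114))
k=tri(ray(c,248.2,158.6),ray(s,239.6,176.1));print(k)
for n,x,y in[("blue",204,213),("yellow",112,313)]: print(n,(R.T@(onz(c,210+x/5-.4,130+y/5-.4,.124)[:2]-W.mean(0))).round(4))
# spare jars in the side view: blue blobs
for (u,v),st in blobs(blue(s),80,900): print("side blue",u.round(1),v.round(1),st[4],onz(s,u,v,.0645).round(4))
cv2.imwrite("pics/tray.png",cv2.resize(c["frame"][110:275,65:215,::-1],None,fx=3.6,fy=3.6,interpolation=cv2.INTER_CUBIC))
E
```

```text
bath [ 0.54799021 -0.16721439] 0.034441962606653484 resid [[-0.0004, -0.0014], [-0.0016, 0.0014], [0.0015, 0.0016], [0.0006, -0.0016]]
p2 [ 0.5136 -0.1284] p3 [ 0.5851 -0.286 ] knob [ 0.6    -0.0514]
(array([ 0.59946234, -0.05293116,  0.1886639 ]), np.float64(0.005146663552179096))
blue [0.0285 0.1083]
yellow [-0.0271  0.1641]
side blue 398.2 131.8 181 [ 0.1204 -0.8508  0.0645]
side blue 263.7 172.4 108 [ 0.5968 -0.3231  0.0645]
side blue 224.7 273.9 306 [0.5538 0.2092 0.0645]
side blue 147.5 274.9 306 [0.731  0.2609 0.0645]
side blue 262.7 285.5 337 [0.4563 0.2227 0.0645]
side blue 202.3 299.9 379 [0.5734 0.3008 0.0645]
side blue 243.9 310.8 425 [0.4757 0.306  0.0645]
side blue 216.6 344.6 529 [0.5019 0.4012 0.0645]
```

View pics/tray.png

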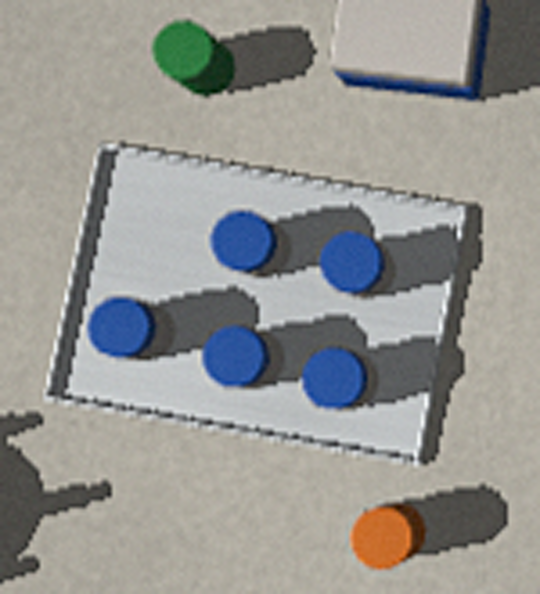

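The tray crop confirms exactly five blue caps inside the rim, at crop px (243,240), (351,262), (121,326), (235,355), (335,378). The green and orange jars stand outside it. Bath pose residuals are under 2 mm, and the knob agrees with its formula to about 2 mm in plan (the height is 10 mm low because of the shading). Now the lever.

```bash
cat >> h.py <<'E'
BX,BY,YAW=.5480,-.1672,.0344
def B(x,y): c,s=np.cos(YAW),np.sin(YAW); return np.array([BX+c*x-s*y,BY+s*x+c*y])
def Q(y=YAW): return [np.cos((np.pi/2+y/2)),np.sin(np.pi/2+y/2),0,0]
def knob(f,s):
    a,b=.329-f,s-.126; p=B(.175*np.sin(a)*np.cos(b),.136+.175*np.sin(b)); return np.array([*p,.035+.175*np.cos(a)*np.cos(b)-.0165])
GATE=[(0,0),(0,.253),(.329,.253),(.329,0),(.658,0),(.658,.253)]
def lever(path,off=np.zeros(3),n=3):
    for p,q in zip(path[:-1],path[1:]):
        for k in range(1,n+1):
            arm.servo_line(knob(*(np.array(p)+(np.array(q)-p)*k/n))+off,vel=.08)
        s=status.state();print(q,s["contact_force"].round(1),(s["eef_pos"]-knob(*q)).round(4),round(s["opening"],4),round(s["time"],1))
E
python3 - <<'E'
from h import *
p=status.state()["eef_pos"]; arm.servo_line([p[0],p[1],.30],vel=.3)
k=knob(0,0); arm.movep(k+[0,0,.10],Q()); print(status.state()["q"].round(2))
arm.servo_line(k,vel=.15); fingers.set_gripper(.03,60)
s=status.state();print(s["opening"],s["grip_force"],s["contact_force"].round(1),s["eef_pos"]-k,s["time"])
c=cap("side");cv2.imwrite("pics/grip.png",cv2.resize(c["frame"][110:260,170:370,::-1],None,fx=4,fy=4))
E
```

```text
[ 0.18  0.3   0.08  0.   -1.35 -1.72]
0.029993651073430612 1.493435986340046 [-0.4 -0.8  0.2] [ 1.74894464e-04 -4.47956513e-05  2.93855995e-04] 4.35
```

View pics/grip.png

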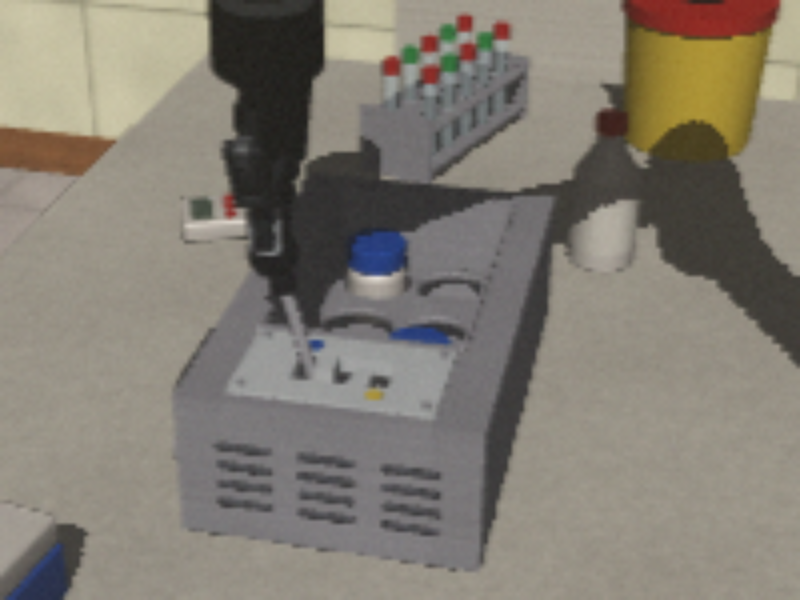

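The side crop shows the fingers closed round the knob at about (270,250), with the stem at (297,330) still at the blue dot. The opening stopped at my commanded 30 mm with almost no force, so I'll squeeze further and see where it stops.

```bash
python3 - <<'E'
from h import *
fingers.set_gripper(.0,60)
s=status.state();print(s["opening"],s["grip_force"],s["contact_force"].round(1),s["eef_pos"]-knob(0,0),s["time"])
E
```

```text
0.02445056356966816 49.761375188827515 [ 0.1 -1.3  2.7] [ 0.00029267 -0.0001451   0.00056134] 4.6417
```

```bash
python3 - <<'E'
from h import *
for dz in(-.008,.008):
    fingers.set_gripper(.06); arm.servo_line(knob(0,0)+[0,0,dz],vel=.08); fingers.set_gripper(0,60)
    s=status.state();print(dz,s["opening"],s["grip_force"],s["contact_force"].round(1),s["time"])
    if s["opening"]>.034: break
E
```

```text
-0.008 0.03101855335217308 59.044944047927856 [-0.5 -0.4  3.3] 5.7083
0.008 0.00017081485940018823 2.762671373784542 [-0.7 -0.2  5.6] 7.0417
```

```bash
python3 - <<'E'
from h import *
for dz in(-.014,-.019):
    fingers.set_gripper(.06); arm.servo_line(knob(0,0)+[0,0,dz],vel=.08); fingers.set_gripper(0,60)
    s=status.state();print(dz,s["opening"],s["grip_force"],s["contact_force"].round(1),s["time"])
    if s["opening"]>.0345: break
E
```

```text
-0.014 0.03304773408533806 59.363799691200256 [-0.4 -1.   3. ] 8.4333
-0.019 0.03282316839831171 59.35450851917267 [-0.1 -0.4  1.1] 9.4333
```

```bash
python3 - <<'E'
from h import *
o=np.array([0,0,-.017])
lever(GATE[:3],o)
c=cap("side");cv2.imwrite("pics/mid.png",cv2.resize(c["frame"][110:260,170:370,::-1],None,fx=4,fy=4))
E
```

```text
(0, 0.253) [ 2.4 -2.7  7.2] [ 0.0018 -0.0006 -0.0145] 0.0333 10.4
(0.329, 0.253) [3.4 0.9 8.2] [ 0.0016  0.0007 -0.0155] 0.0328 11.6
```

View pics/mid.png

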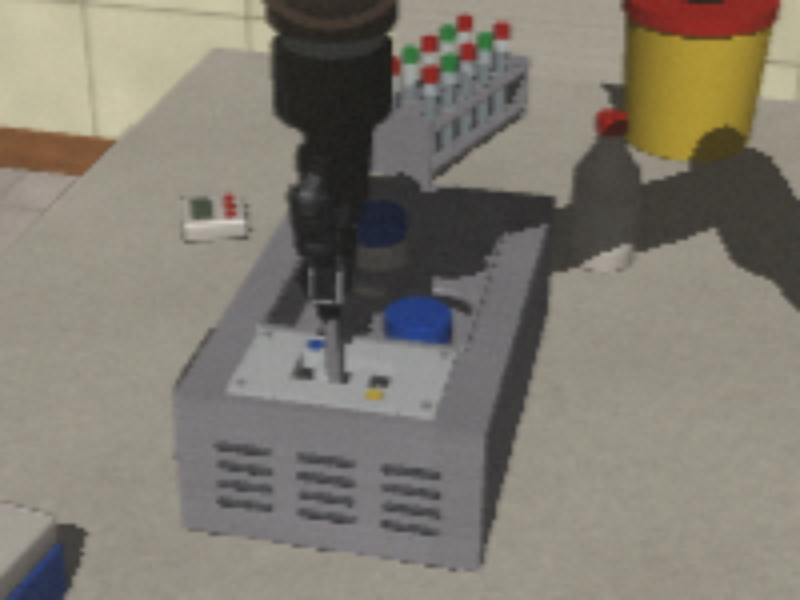

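The stem is now at mid-gate (335,375) and the rack is half up, with the pocket 2 jar raised at (418,320). Continuing.

```bash
python3 - <<'E'
from h import *
o=np.array([0,0,-.017])
lever(GATE[2:],o)
fingers.set_gripper(.06); p=status.state()["eef_pos"]; arm.servo_line([p[0],p[1],.33],vel=.25)
s=status.state();print(s["time"],s["contact_force"].round(1))
arm.movep([.45,.05,.34],Q())
c=cap("side");t=cap("top")
cv2.imwrite("pics/up.png",np.vstack([cv2.resize(c["frame"][120:260,170:370,::-1],(600,300)),cv2.resize(t["frame"][130:235,210:370,::-1],(600,300))]))
for (u,v),st in blobs(blue(t),60,500): print((u).round(1),v.round(1),"tray",onz(t,u,v,.074)[:2].round(4),"rackup",onz(t,u,v,.155)[:2].round(4))
print(B(-.033,.04),B(.033,-.12),knob(.658,.253))
E
```

```text
(0.329, 0) [-2.3  3.2 18.3] [ 0.0009  0.0012 -0.0137] 0.033 12.7
(0.658, 0) [-2.9 -0.1 18.5] [ 0.0008 -0.0002 -0.0138] 0.0323 13.8
(0.658, 0.253) [-25.8   6.9  28.6] [-0.0109 -0.0018 -0.0166] 0.031 14.8
16.0417 [-0.4  0.7 -0.6]
4.0 145.5 tray [0.6696 0.6845] rackup [0.6529 0.6358]
330.0 165.5 tray [ 0.597  -0.2999] rackup [ 0.5851 -0.2838]
132.1 176.6 tray [0.5705 0.2981] rackup [0.5604 0.2748]
159.1 178.5 tray [0.5636 0.2169] rackup [0.5539 0.1989]
275.4 191.5 tray [ 0.5198 -0.1326] rackup [ 0.513  -0.1275]
98.1 200.5 tray [0.4996 0.3984] rackup [0.4941 0.3686]
[ 0.51364379 -0.12835864] [ 0.58510766 -0.28599403] [ 0.48650679 -0.01105727  0.18278023]
```

View pics/up.png

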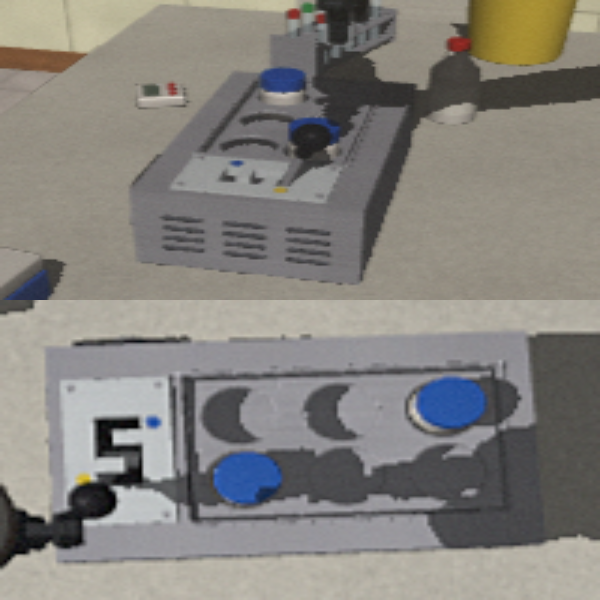

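```bash
cat >> h.py <<'E'
H=.034; POCK={0:(-.033,-.12),1:(-.033,-.04),4:(.033,-.04),5:(.033,.04)}
def st(tag):
    s=status.state(); print(tag,"t",round(s["time"],1),"pos",s["eef_pos"].round(4),"open",round(s["opening"],4),"grip",round(s["grip_force"],1),"F",s["contact_force"].round(1)); return s
def pick(x,y):
    z=.004+H
    fingers.set_gripper(.07)
    arm.movep([x,y,.30],Q(YAW+np.pi/2)); arm.servo_line([x,y,z],vel=.25)
    fingers.set_gripper(.04,20); st("pinch x")
    fingers.set_gripper(.07); arm.servo_line([x,y,z+.06],vel=.25); arm.servo_line([x,y,z+.06],Q(),vel=.25); arm.servo_line([x,y,z],vel=.25)
    fingers.set_gripper(.04,60); st("grip"); arm.servo_line([x,y,.31],vel=.25); return st("lifted")["opening"]>.045
def place(k,dx=0,dy=0):
    p=B(POCK[k][0]+dx,POCK[k][1]+dy); zf=.085+H
    arm.movep([*p,.31],Q()); arm.servo_line([*p,zf+.036],vel=.2); arm.pause(.2); f0=status.state()["contact_force"][2]
    for z in np.arange(zf+.031,zf-.0005,-.005):
        arm.servo_line([*p,z],vel=.06); f=status.state()["contact_force"]
        if f[2]-f0>12: st(f"contact at {z-zf:.3f} f0 {f0:.1f}"); return z-zf<.006
    st(f"down f0 {f0:.1f}"); return True
def release():
    fingers.set_gripper(.062); p=status.state()["eef_pos"]; arm.servo_line([p[0],p[1],.31],vel=.25); st("released")
E
python3 - <<'E'
from h import *
c=cap("top"); print("knob",onz(c,234.8,200,.199)[:2],"exp",knob(.658,.253)[:2], "side0 would be",knob(.658,.0)[:2])
print(pick(.572,.2995))
E
```

```text
knob [ 0.48776322 -0.01483155] exp [ 0.48650679 -0.01105727] side0 would be [ 0.48801837 -0.05518839]
pinch x t 19.6 pos [0.5729 0.3001 0.04  ] open 0.0507 grip 20.7 F [-0.4  0.4  6.7]
grip t 22.7 pos [0.5738 0.3008 0.0409] open 0.0488 grip 62.0 F [ 1.4 -0.1  5.4]
lifted t 23.9 pos [0.5712 0.2991 0.308 ] open 0.0488 grip 62.0 F [ 0.1 -0.2 -0.6]
True
```

```bash
python3 - <<'E'
from h import *
print(place(0))
E
```

```text
down f0 -0.3 t 28.9 pos [ 0.5199 -0.2886  0.1206] open 0.049 grip 62.1 F [ 0.2 -1.   2.1]
True
```

```bash
cat >> h.py <<'E'
def spares():
    t,s=cap("top"),cap("side"); out=[]
    S=[onz(s,u,v,.0645)[:2] for (u,v),_ in blobs(blue(s),150,900)]
    for (u,v),a in blobs(blue(t),120,300):
        p=onz(t,u,v,.074)[:2]
        if .4<p[0]<.65 and .15<p[1]<.46:
            m=[q for q in S if np.linalg.norm(q-p)<.01]; out.append((p.round(4),[q.round(4) for q in m],a[4]))
    return out
E
python3 - <<'E'
from h import *
release()
for x in spares(): print(x)
t=cap("top");s=cap("side");cv2.imwrite("pics/p0.png",np.hstack([cv2.resize(t["frame"][100:260,60:400,::-1],(480,226)),cv2.resize(s["frame"][120:260,200:320,::-1],(194,226))]))
E
```

```text
released t 30.1 pos [ 0.5181 -0.2877  0.3083] open 0.0621 grip 0.0 F [ 0.1  0.  -1.1]
(array([0.5513, 0.2069]), [array([0.5537, 0.2088])], np.int32(209))
(array([0.4995, 0.3985]), [array([0.5017, 0.4012])], np.int32(216))
(array([0.4745, 0.3037]), [array([0.4759, 0.3055])], np.int32(219))
(array([0.455, 0.221]), [array([0.4562, 0.2225])], np.int32(219))
```

View pics/p0.png

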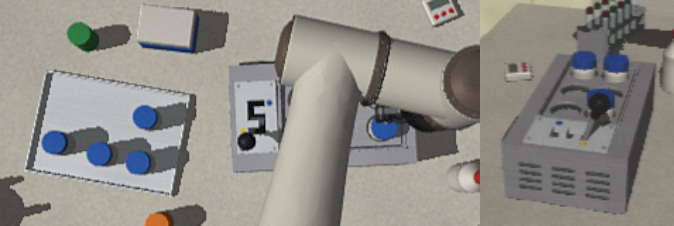

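The new jar in pocket 0 (side inset, right of the pair at about (617,68)) stands level with loaded3. Four spares remain in the tray. I'll continue with the other three, detecting afresh before each pick.

```bash
python3 - <<'E'
from h import *
for k in (1,4,5):
    L=[(np.mean([p]+m,axis=0)) for p,m,_ in spares() if m]
    print("spares",np.round(L,3).tolist())
    # nearest to the rack, at least 80 mm from others
    ok=[p for p in L if all(np.linalg.norm(p-q)>.078 for q in L if q is not p)]
    p=min(ok,key=lambda p:p[1]); print("pick",p,"->",k)
    if not pick(*p) or not place(k): print("STOP"); break
    release()
E
```

```text
spares [[0.553, 0.208], [0.501, 0.4], [0.475, 0.305], [0.456, 0.222]]
pick [0.5526  0.20765] -> 1
pinch x t 34.0 pos [0.5535 0.2082 0.0397] open 0.0506 grip 20.8 F [-1.3  0.2  5.8]
grip t 37.1 pos [0.5544 0.2088 0.0406] open 0.0486 grip 61.4 F [-0.3  0.7  6.4]
lifted t 38.4 pos [0.5517 0.2073 0.3081] open 0.0489 grip 62.0 F [-0.4  0.1 -1.6]
down f0 -0.2 t 42.8 pos [ 0.517  -0.2085  0.1203] open 0.049 grip 62.1 F [ 0.3 -0.4  0.9]
released t 44.0 pos [ 0.5153 -0.2079  0.3083] open 0.0617 grip 0.0 F [-0.1  0.1 -0. ]
spares [[0.512, 0.276], [0.501, 0.4], [0.456, 0.222]]
pick [0.45555 0.22155] -> 4
pinch x t 47.5 pos [0.4563 0.2222 0.0394] open 0.0511 grip 20.7 F [-1.5  0.6  6.1]
grip t 50.6 pos [0.4571 0.2228 0.0403] open 0.0488 grip 61.3 F [0.1 0.8 6.3]
lifted t 51.9 pos [0.4548 0.2211 0.3085] open 0.0489 grip 62.0 F [-1.1 -0.4 -1.2]
down f0 -0.7 t 56.4 pos [ 0.5826 -0.2061  0.1201] open 0.049 grip 62.0 F [-0.3 -0.8 -0.3]
released t 57.5 pos [ 0.5815 -0.2057  0.3083] open 0.0618 grip 0.0 F [ 0.3 -0.2 -1.3]
spares [[0.512, 0.276], [0.501, 0.4]]
pick [0.51245 0.27625] -> 5
pinch x t 61.2 pos [0.5133 0.2769 0.0397] open 0.0507 grip 20.8 F [-2.  -0.8  6. ]
grip t 64.3 pos [0.5142 0.2776 0.0406] open 0.0489 grip 61.9 F [-0.4  0.4  6.5]
lifted t 65.6 pos [0.5116 0.2758 0.3082] open 0.0489 grip 62.0 F [ 0.3  0.8 -1.7]
down f0 -0.0 t 70.0 pos [ 0.58   -0.1261  0.1202] open 0.0489 grip 62.0 F [0.9 0.8 0. ]
released t 71.2 pos [ 0.5786 -0.1258  0.3083] open 0.0623 grip 0.0 F [-0.1  0.6 -0. ]
```

```bash
python3 - <<'E'
from h import *
arm.movep([.40,.25,.34],Q())
c=cap("side");t=cap("top")
cv2.imwrite("pics/full.png",np.vstack([cv2.resize(c["frame"][120:260,170:370,::-1],(600,300)),cv2.resize(t["frame"][130:235,210:370,::-1],(600,300))]))
for (u,v),_ in blobs(blue(t),100,500):
    p=onz(t,u,v,.155)[:2]-[BX,BY]; a=np.array([[np.cos(YAW),np.sin(YAW)],[-np.sin(YAW),np.cos(YAW)]])@p
    if abs(a).max()<.2: print(a.round(4))
E
```

```text
[ 0.033  -0.1177]
[0.0306 0.04  ]
[ 0.03  -0.039]
[-0.0362 -0.0405]
[-0.0349 -0.1195]
[-0.0328  0.04  ]
```

View pics/full.png

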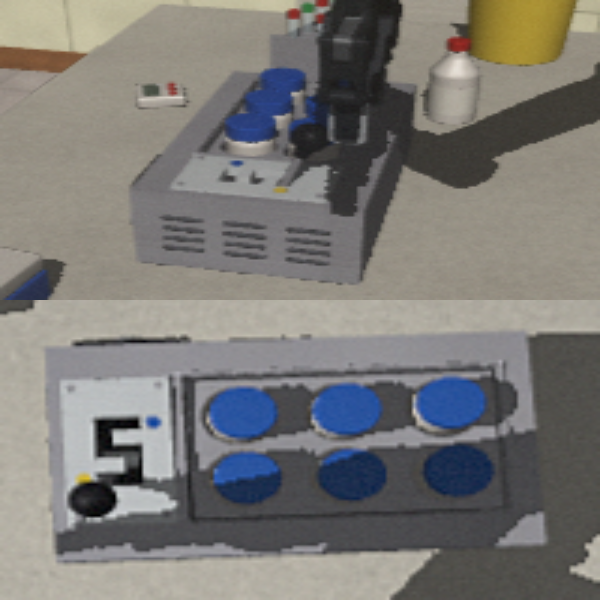

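All six pockets show seated caps within 4 mm of their nominal spots, and the knob is still at the yellow dot (93,500). Next, the lever goes back.

```bash
python3 - <<'E'
from h import *
o=np.array([0,0,-.017]); k=knob(.658,.253)
fingers.set_gripper(.075); arm.movep(k+[0,0,.15],Q()); arm.servo_line(k+o,vel=.15); fingers.set_gripper(0,60); st("grip")
lever(GATE[::-1],o)
E
```

```text
grip t 75.9 pos [ 0.4868 -0.0112  0.1668] open 0.0328 grip 59.1 F [-1.8 -1.3  6. ]
(0.658, 0) [-1.5  4.5  5.5] [ 0.0016  0.0014 -0.0158] 0.0331 76.9
(0.329, 0) [-3.  -1.1  3. ] [-0.0008 -0.0005 -0.0174] 0.0329 78.0
(0.329, 0.253) [-3.9 -5.9 11.8] [ 0.0015 -0.0015 -0.0141] 0.033 79.0
(0, 0.253) [-1.7 -0.6  6.2] [ 0.0028  0.0009 -0.0156] 0.0332 80.2
(0, 0) [13.   4.5  0.4] [ 0.0101  0.0034 -0.0143] 0.0318 81.2
```

```bash
python3 - <<'E'
from h import *
fingers.set_gripper(.07); p=status.state()["eef_pos"]; arm.servo_line([p[0],p[1],.33],vel=.2); arm.movep([.40,.25,.34],Q()); st("clear")
c=cap("side");t=cap("top")
cv2.imwrite("pics/end.png",np.vstack([cv2.resize(c["frame"][120:260,170:370,::-1],(600,300)),cv2.resize(t["frame"][130:235,60:370,::-1],(600,300))]))
for (u,v),_ in blobs(blue(t),100,500):
    p=onz(t,u,v,.095)[:2]-[BX,BY]; a=np.array([[np.cos(YAW),np.sin(YAW)],[-np.sin(YAW),np.cos(YAW)]])@p
    if abs(a).max()<.2: print(a.round(4))
h=hsv(t)
for (u,v),_ in blobs(h[...,2]<45,60,400):
    p=onz(t,u,v,.199)[:2]; 
    if abs(p-knob(0,0)[:2]).max()<.05: print("knob-exp",p-knob(0,0)[:2])
E
```

```text
clear t 84.0 pos [0.4004 0.2497 0.3398] open 0.0701 grip 0.0 F [ 0.1  0.4 -0.3]
[ 0.0333 -0.1184]
[ 0.0306 -0.0394]
[0.0287 0.0375]
[-0.0305  0.0398]
[-0.0323 -0.0392]
[-0.0351 -0.1229]
knob-exp [-0.00204644  0.00164235]
```

View pics/end.png

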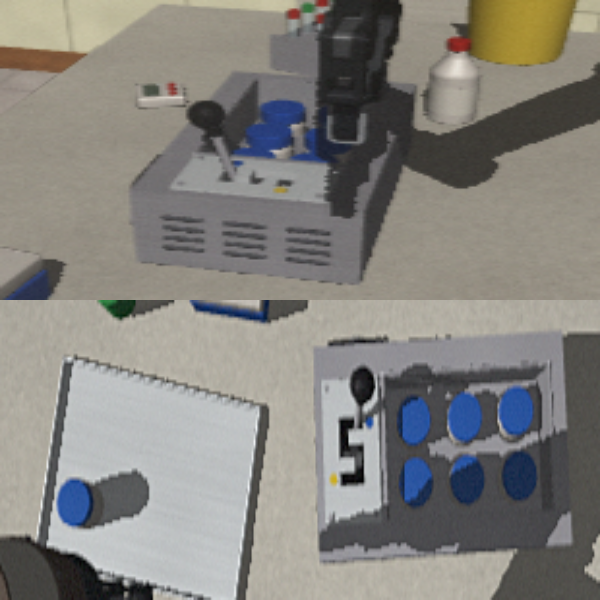

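The knob is at the blue dot (362,385), within 3 mm of the low-notch position. The rack is down with six jars in place, and the leftover spare is in the tray at (75,503). Handing in.

```bash
python3 -c "
from h import *
print(workorder.finish_job())"
```

```text
the job is handed in; nothing more can be done
None
```

I handed the job in at about 84 s of the 210 s allowed: the lever went to the high notch and back to the low notch, pockets 0, 1, 4 and 5 were filled from the tray, all six jars measured within about 4.5 mm of their pocket centres, and the leftover spare is in the tray (the hand-in call returned no verdict).

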